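# Snap the shield cover onto an RF module housing

## Robot

A 6-joint arm with a two-finger parallel gripper is mounted at the origin on the work surface. World frame = base frame: x ahead of the robot, y to its left, z up, the work surface at z = 0. Lengths are in mm, angles in rad, forces in N, time in s.
With the tool pointing down it reaches from about 400 to 925 mm from the base axis. Payload 12.5 kg.
Tool frame: the origin (TCP) lies between the finger pads; the fingertips stand 11 mm ahead of it and the grasp point (between the pads) lies 8 mm behind it (env.tip_extent is the distance from the TCP to the fingertips, in mm); x points along the fingers, z is the direction in which the jaws open and shut, and the axes are right-handed (so a half turn about x gives the same grasp; the last joint's range is limited). The gripper opens to 95 mm and grips with 3 to 60 N. Pads are 20 mm wide; open, the fingers measure 119 mm over their backs; the gripper's body (75 mm by 180 mm) begins 59 mm behind the grasp point.
Start: joints at [1.198, 0.491, 1.559, -0, 1.092, -0.106], TCP at [164.761, 602.909, 225.661] pointing down, gripper open.
Joint ranges: [-3.1, 3.1], [-0.84, 2.19], [0.05, 2.79], [-1.13, 4.28], [0.06, 2.93], [-2.69, 2.69]. Speed limits (rad/s): [2.22, 2.22, 2.79, 3.14, 3.14, 3.14].

## Interface

Orientations are given as [roll, pitch, yaw] about the fixed x, y, z axes, in that order (R = Rz(yaw) Ry(pitch) Rx(roll)).
In Python, from cell import status, imaging, env gives the robot as it stands. The module is installed in compiled form; this text tells all that it offers.
- The arm moves only by the tool apply_moves, never from a script. Its argument "increments" is a list of rows, each a list of 5 numbers: the closure, from 0 (fully open) to 1 (shut), then the shift along the tool's x, y, z in mm, then the turn about the tool's x in degrees. A call has 1 to 10 rows; each row shifts and turns the commanded pose from where the row before left it, along the tool's axes as they then stand; what a row does not reach is not made up. A row lasts 1/10 s, in which the tool goes at most 50 mm and 8.59 degrees, less where a joint would pass 70% of its speed; a pose out of reach is approached as far as the arm can. A call with a gripper value outside its range is refused whole. The fingers move at their own pace and stop on an object; the grip force is fixed at half the most. Time passes only in rows, so rows that do not move let the fingers close. It gives the time, the measured TCP pose, the force and the opening at its end, in the units of the state.
- status.state(): the state, without advancing time (a new reading comes with each control period).
- imaging.read_camera(name): name is "scene" or "top"; returns a dict with "pixels" (480x640x3 uint8, red, green, blue), "fovy" (degrees; the focal length in pixels is half the picture's height over the tangent of half this angle, whatever the lens; pixels are square), "cx", "cy" (the principal point, pixels), "R" (3x3) and "t" (3): a world point X has camera coordinates R X + t. Camera axes: x right, y down, z forward; pixel columns grow to the right and rows downward; lengths in mm; the calibration is good to about 2 mm. A picture is of the moment at which its call begins. There is no depth.
- env.job_done(): hands the job in, once; it reports no verdict.
The state is a dict: "t": time; "joints": joint angles; "qvel": joint speeds; "tau": joint torques, N m; "eef_pos": TCP position; "tcp_rot": TCP orientation; "ft_force": force on the tool from outside, world axes, zero at the start; "moment": the same for the moment, N m; "opening": opening from 0.0 (shut) to 1.0 (fully open).
Only numpy, scipy, OpenCV 4.12 (cv2) and the standard library are available. Lean on these libraries where they do the work, as an engineer would, in place of code of your own. Each camera call takes 0.05 s, during which the arm holds its last target. There are 200 camera calls.

## Task

Pick up the white shield cover by its blue grip, lay it between the black corner guides of the open grey metal housing, and press it down evenly until all four edges have clicked home under their blue catches and the cover sits flush all round. Then let go and leave everything else on the bench where it stands.

Things in the scene. Friction and masses are not known exactly. Their poses are not given: they have to be found in the camera images.
- housing: Open grey metal box with a green circuit board inside, fixed to the bench, 178 (x) x 158 (y) x 34 mm high; origin at the centre of its underside on the bench, z up, x along the long side. Its flat top is the hard seat of the cover; the opening in it is 130 x 110 mm. A cover laid on loosely rests on the catches, its underside about 45 mm above the bench. A half turn of the cover makes no difference.
- housing_seat (a point): Centre of the opening at seat height, 34 mm above the bench: the cover's origin when home. Eight black slippery corner guides, two per corner, stand on the housing's top: between them the cover has 1.5 mm of play each side; from 52 mm above the bench up to 61 mm they splay outward at 45 degrees, a lead-in about 8 mm wide.
- housing_catch (a point): One of four blue sprung catches (the +x one; one mid every side, alike): point on the line of the cover's edge, 75 mm (y sides: 65 mm) from the centre, at seat height. 44 mm long, leans 3.5 mm over the edge; nose 42 mm, top 52 mm above the bench. An edge clicks under it at 6 to 15 N on the mark next to it (all four at once, about 18 N in the middle); pressing one edge may lift the opposite one.
- cover: Loose white rectangular cover, 150 (x) x 130 (y) mm, 0.1 to 0.25 kg; its flat plate's top is 5 mm above its underside, its rolled rim 6 mm thick; origin at the centre of its underside, z up, x along the long side. Starts flat on the bench, right way up. Orange press marks on the plate: 54 mm from the centre along x, both ways, and 46 mm along y, both ways.
- cover_grip (a point): Middle of the blue grip rib that stands across the cover's centre, 20 mm above the cover's underside. The rib is 14 mm thick (along the cover's x), 50 mm long (along its y), and its top is 34 mm above the underside.
- cover_edge_a (a point): Middle of the cover's +x rim: 72 mm from the centre, 3 mm above the cover's underside. When clicked home it is 37 mm above the housing's underside; loosely laid, about 48 mm.
- cover_edge_b (a point): Middle of the cover's +y rim: 62 mm from the centre, 3 mm above the underside; heights as for edge_a.
- cover_edge_c (a point): Middle of the cover's -x rim: 72 mm from the centre, 3 mm above the underside; heights as for edge_a.
- cover_edge_d (a point): Middle of the cover's -y rim: 62 mm from the centre, 3 mm above the underside; heights as for edge_a.
- attenuator: Bystander: dark metal attenuator standing upright, 34 mm across, 78 mm high; origin under its centre.
- screwdriver: Bystander: screwdriver lying on the bench, 170 mm long; origin on the bench under its middle.
- spanner: Bystander: steel spanner lying on the bench, 160 mm long; origin on the bench under its middle.
- cleaner: Bystander: upright bottle with a red cap, 54 mm across, 150 mm high; origin under its centre.
- mug: Bystander: white mug, 80 mm across, 90 mm high; origin under its centre.
- cal_kit: Bystander: black calibration-kit case, 120 x 170 x 50 mm; origin under its centre.
- adapter: Bystander: upright brass adapter, 30 mm across, 45 mm high; origin under its centre.

How it is judged:
By the outcome, as a careful person would: the job done as asked, in the order asked, and still so for the second after the job is handed in, with the robot touching nothing.
It also fails if it takes over 61 s, if anything falls off the work surface, if the arm or the gripper's body presses on something with over 40 N, if the wrist force passes 120 N, or if a joint passes its speed limit or range.

## Working session

There is one attempt and no reset: what is moved stays moved. The work goes in short steps, Python scripts to look and compute and a tool call to move; the robot and the scene stay as the last step left them, time stands still between calls to the robot, and variables do not carry over. Pictures are saved under pics/ and viewed, about 8 in all and at most 12, crops included, and the job is handed in when it is done.

Besides the shell and the picture viewer there is one more tool, called as a command line: name --pt "numbers of a row" for each row, then --argument value for the rest. apply_moves: Moves the arm, as the interface text tells. Its arguments: {"type":"object","properties":{"increments":{"type":"array"}},"required":["increments"]}

```bash
mkdir -p pics
cat > h.py <<'E'
import numpy as np, cv2
from cell import status, imaging, env
def cam(n,f=None):
    c=imaging.read_camera(n); c['f']=240/np.tan(np.radians(c['fovy'])/2)
    c['R']=np.array(c['R']);c['t']=np.array(c['t'])
    if f: cv2.imwrite('pics/'+f,c['pixels'][:,:,::-1])
    return c
def proj(c,X):
    p=np.atleast_2d(X)@c['R'].T+c['t']; return p[:,:2]/p[:,2:]*c['f']+[c['cx'],c['cy']]
def back(c,uv,z):
    d=np.array([(uv[0]-c['cx'])/c['f'],(uv[1]-c['cy'])/c['f'],1])@c['R']
    o=-c['R'].T@c['t']; return o+d*(z-o[2])/d[2]
E
python3 - <<'E'
from h import *
for n in('top','scene'):
    c=cam(n,n+'0.png'); print(n,c['fovy'],c['cx'],c['cy'],c['R'].round(3).tolist(),c['t'].round(1), (-c['R'].T@c['t']).round(0))
print(status.state())
E
```

```text
top 52.78774264234405 315.1658107720938 242.5046021086813 [[0.018, -1.0, -0.016], [-0.985, -0.015, -0.171], [0.171, 0.019, -0.985]] [  36.2  610.7 1176. ] [ 400.   23. 1264.]
scene 53.761586339935995 321.29993809155036 237.31892277752405 [[-0.137, 0.99, 0.021], [0.505, 0.088, -0.858], [-0.852, -0.107, -0.513]] [  41.6 -249.3 1987.8] [1825.  193.  804.]
{'t': 0.1, 'joints': array([ 1.19842922e+00,  4.91474101e-01,  1.55939612e+00, -1.78349130e-06,
        1.09167396e+00, -1.05572444e-01]), 'qvel': array([-6.66191883e-04, -2.05507016e-03, -2.58616086e-05, -2.18379098e-03,
        1.57551741e-03,  1.55607672e-05]), 'tau': array([ 3.28016722e-03, -6.13621616e+01, -2.58600998e+01,  6.94703800e-02,
        4.70543175e-02, -2.43541507e-05]), 'eef_pos': array([164.66364595, 602.70964943, 225.13319685]), 'tcp_rot': array([ 3.03768269,  1.5698448 , -1.94150013]), 'ft_force': array([ 0.30603145, -0.35624931, -0.076538  ]), 'moment': array([ 0.02741445, -0.01427686,  0.02554259]), 'opening': 0.9981412847178459}
```

View pics/top0.png

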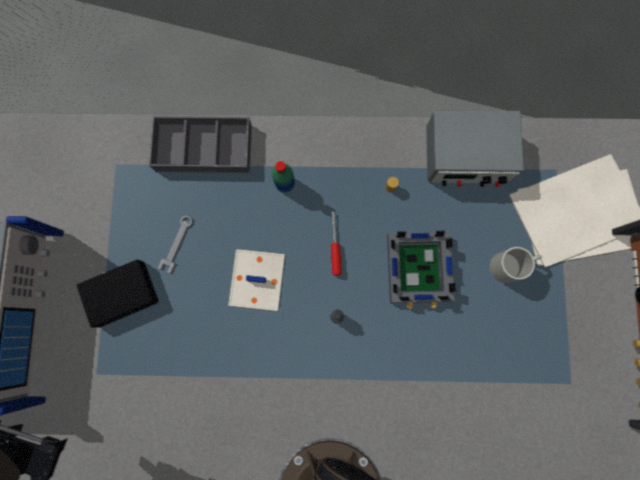

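View pics/scene0.png

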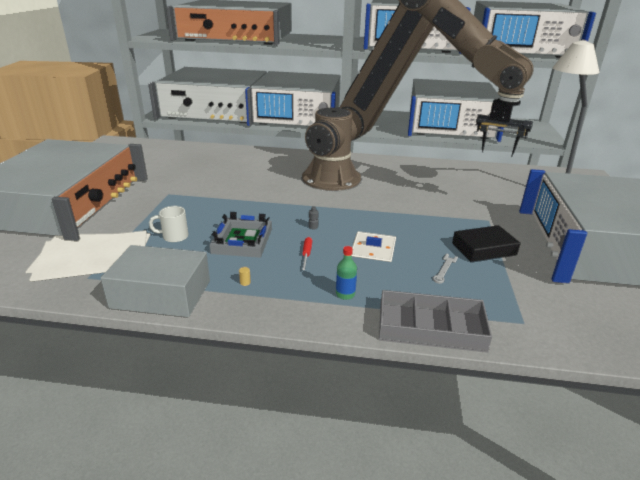

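Top view: the cover is at about (257,280) with its rib along the image's horizontal. The housing is at about (421,268). The attenuator (337,316) and the screwdriver (336,245) stand between them. Next I measure both precisely.

```bash
cat > meas.py <<'E'
from h import *
for n,bx in(('top',((215,235,300,325),(375,220,470,320))),('scene',((340,222,410,270),(200,205,285,260)))):
    P=[]; 
    c=cam(n); 
    hsv=cv2.cvtColor(c['pixels'],cv2.COLOR_RGB2HSV)
    for k,b in enumerate(bx):
        x0,y0,x1,y1=b; s=hsv[y0:y1,x0:x1].astype(int); H,S,V=s[...,0],s[...,1],s[...,2]
        m={'orange':(H>5)&(H<22)&(S>110),'blue':(H>105)&(H<128)&(S>150)}
        if k==0: m['white']=(S<60)&(V>150)
        for q,mm in m.items():
            N,L,st,ce=cv2.connectedComponentsWithStats(mm.astype(np.uint8))
            for i in range(1,N):
                if st[i,4]>6:
                    uv=ce[i]+[x0,y0]; z={'orange':5,'blue':34 if k==0 else 50,'white':5}[q]
                    print(n,'cover' if k==0 else 'hous',q,st[i,4],uv.round(1),back(c,uv,z)[:2].round(1))
            if q=='white':
                full=cv2.convexHull(np.argwhere(mm)[:,::-1].astype(np.int32)); r=cv2.approxPolyDP(full,4,True)[:,0]+[x0,y0]
                print('poly',[back(c,p,6)[:2].round(0).tolist() for p in r.astype(float)])
        im=c['pixels'][y0:y1,x0:x1,::-1]; k2=400/im.shape[1]
        P.append(cv2.resize(im,(400,int(im.shape[0]*k2)),interpolation=cv2.INTER_CUBIC))
    h=max(p.shape[0] for p in P); P=[cv2.copyMakeBorder(p,0,h-p.shape[0],0,0,0) for p in P]
    cv2.imwrite(f'pics/crop_{n}.png',np.hstack(P))
E
python3 meas.py
```

```text
top cover orange 21 [259. 259.] [572.  194.5]
top cover orange 23 [239.  277.6] [522.1 245.2]
top cover orange 23 [273.8 281.1] [514.5 153.6]
top cover orange 24 [253.7 300. ] [464.5 204.1]
top cover blue 69 [255.6 278.9] [516.7 197.3]
top cover white 2391 [255.9 279.4] [518.  200.6]
poly [[586.0, 132.0], [440.0, 145.0], [450.0, 268.0], [595.0, 256.0]]
top hous orange 25 [409.6 304.4] [ 460.3 -198.7]
top hous orange 27 [433.2 304.1] [ 462.1 -259.4]
top hous blue 71 [420.1 235.4] [ 633.2 -220. ]
top hous blue 82 [448.7 265.2] [ 557.9 -290.4]
top hous blue 59 [394.4 266.9] [ 551.3 -154. ]
top hous blue 72 [423.4 296.8] [ 477.7 -225.3]
scene cover blue 93 [373.4 241.1] [539.8 197.2]
scene cover white 899 [373.9 246.7] [525.8 200.4]
poly [[461.0, 270.0], [602.0, 256.0], [589.0, 132.0], [436.0, 143.0]]
scene hous blue 47 [247.3 217.3] [ 485.2 -224.2]
scene hous blue 36 [220.  227.4] [ 566.4 -291.3]
scene hous blue 27 [262.6 230.6] [ 562.8 -153. ]
scene hous blue 61 [235.1 242.4] [ 646.1 -217.6]
```

View pics/crop_top.png

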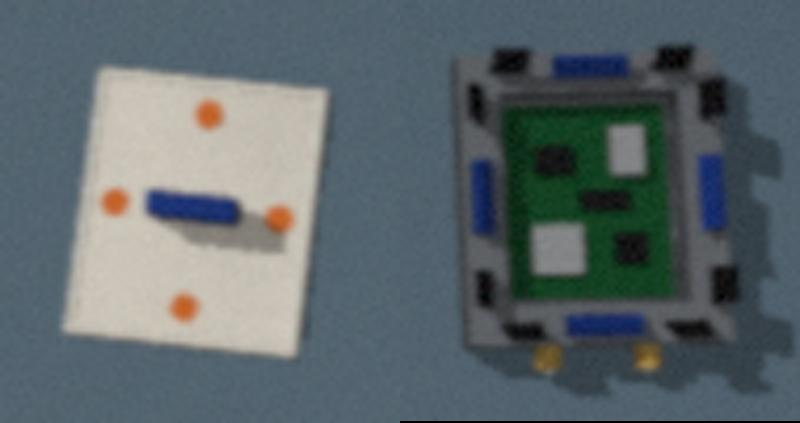

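The crop shows the cover's four orange marks and the housing's four blue catches, all segmented cleanly. From these:
- **Cover:** centre ≈ (518.3, 199.4), yaw ≈ -5.0°.
- **Housing:** centre ≈ (555, -222), yaw ≈ 2.2°.

```bash
cat > go.py <<'E'
import sys
from h import *
from scipy.spatial.transform import Rotation as Ro
# usage: go.py x y z yawdeg  -> deltas in tool axes (line of tool z along yaw)
s=status.state(); R=Ro.from_euler('xyz',s['tcp_rot']).as_matrix()
zy=np.degrees(np.arctan2(R[1,2],R[0,2]))
print('t',round(s['t'],2),'tcp',s['eef_pos'].round(2),'xdir',R[:,0].round(4),'zyaw',round(zy,2),'j1,j6',s['joints'][[0,5]].round(3),'F',s['ft_force'].round(1),'M',s['moment'].round(2),'open',round(s['opening'],3))
if len(sys.argv)>1:
    x,y,z,yaw=map(float,sys.argv[1:]); d=(yaw-zy+90)%180-90
    print('turn about tool x',round(-d,2),'shift now',(R.T@([x,y,z]-s['eef_pos'])).round(1),'shift after turn',(Ro.from_rotvec([0,0,np.radians(d)]).as_matrix()@R).T.dot([x,y,z]-s['eef_pos']).round(1))
E
python3 go.py 518.3 199.4 120 -5
```

```text
t 0.2 tcp [164.71 602.76 225.28] xdir [-3.e-04 -6.e-04 -1.e+00] zyaw 74.71 j1,j6 [ 1.198 -0.106] F [ 0.2 -0.  -0.2] M [0.01 0.02 0.02] open 1.0
turn about tool x 79.71 shift now [ 105.5 -447.4 -295.8] shift after turn [ 105.  -371.   387.5]
```

apply_moves --pt "0 0 -30 -20 0" --pt "0 0 -30 -20 0" --pt "0 0 -30 -20 0" --pt "0 0 -30 -20 0" --pt "0 0 -30 -20 0" --pt "0 0 -30 -20 0" --pt "0 0 -30 -20 0" --pt "0 0 -30 -20 0" --pt "0 0 -30 -20 0" --pt "0 0 -30 -20 0"

```text
t: 1.2
eef_pos: [402.2, 329.7, 225.7]
tcp_rot: [-0.079, 1.571, 1.225]
ft_force: [-0.2, 0.3, -0.6]
opening: 0.998
```

apply_moves --pt "0 0 -30 -20 0" --pt "0 0 -30 -20 0" --pt "0 0 -30 -19 0" --pt "0 0 -30 -19 0" --pt "0 0 -27 -18 0" --pt "0 0 0 0 8" --pt "0 0 0 0 8" --pt "0 0 0 0 8" --pt "0 0 0 0 8" --pt "0 0 0 0 8"

```text
t: 2.2
eef_pos: [517.8, 199.5, 225.5]
tcp_rot: [2.448, 1.571, 3.048]
ft_force: [-1.1, 0.6, -0.2]
opening: 0.999
```

apply_moves --pt "0 15 0 0 8" --pt "0 15 0 0 8" --pt "0 15 0 0 8" --pt "0 15 0 0 8" --pt "0 15 0 0 7.7" --pt "0 15 0 0 0" --pt "0 15 0 0 0" --pt "0 0 0 0 0" --pt "0 0 0 0 0"

```text
t: 3.1
eef_pos: [518.0, 199.6, 120.8]
tcp_rot: [-3.082, 1.57, 3.115]
ft_force: [0.5, -0.3, -0.8]
opening: 1.0
```

```bash
python3 go.py 518.3 199.4 19 -5
python3 - <<'E'
from h import *
P=[]
for n,b in(('top',(195,215,315,335)),('scene',(310,170,430,290))):
    c=cam(n); im=c['pixels'][b[1]:b[3],b[0]:b[2],::-1]; P.append(cv2.resize(im,(400,400),interpolation=cv2.INTER_CUBIC))
cv2.imwrite('pics/a1.png',np.hstack(P))
E
```

```text
t 3.1 tcp [517.95 199.57 120.81] xdir [-3.e-04  0.e+00 -1.e+00] zyaw -4.98 j1,j6 [0.249 0.336] F [ 0.5 -0.3 -0.8] M [-0.14  0.06  0.06] open 1.0
turn about tool x 0.02 shift now [ 1.018e+02 -1.000e-01  4.000e-01] shift after turn [ 1.018e+02 -1.000e-01  4.000e-01]
```

View pics/a1.png

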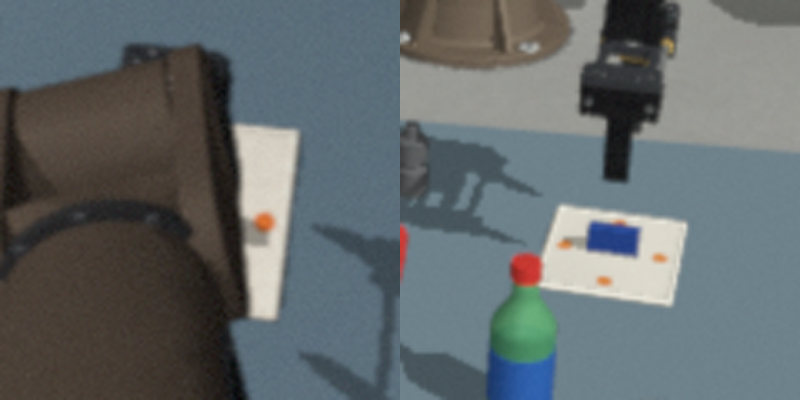

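The open jaws straddle the rib in the scene view, with the finger above the blue rib at (375,224) and the rib at (374,241). I go down and close.

apply_moves --pt "0 15 0 0 0" --pt "0 15 0 0 0" --pt "0 15 0 0 0" --pt "0 15 0 0 0" --pt "0 15 0 0 0" --pt "0 10 0 0.3 0" --pt "0 8 0 0 0" --pt "0 5 0 0 0" --pt "0 4 0 0 0" --pt "0 0 0 0 0"

```text
t: 4.2
eef_pos: [518.2, 199.5, 18.5]
tcp_rot: [3.112, 1.571, 3.025]
ft_force: [0.4, -0.2, -0.0]
opening: 0.998
```

```bash
python3 go.py 518.3 199.4 18 -5
python3 - <<'E'
from h import *
P=[]
for n,b in(('top',(195,215,315,335)),('scene',(340,200,410,270))):
    c=cam(n); im=c['pixels'][b[1]:b[3],b[0]:b[2],::-1]; P.append(cv2.resize(im,(400,400),interpolation=cv2.INTER_CUBIC))
cv2.imwrite('pics/a2.png',np.hstack(P))
E
```

```text
t 4.2 tcp [518.18 199.51  18.52] xdir [-1.e-04  0.e+00 -1.e+00] zyaw -4.98 j1,j6 [0.249 0.335] F [ 0.4 -0.2 -0. ] M [-0.13  0.05 -0.02] open 0.998
turn about tool x 0.02 shift now [ 0.5 -0.1  0.1] shift after turn [ 0.5 -0.1  0.1]
```

View pics/a2.png

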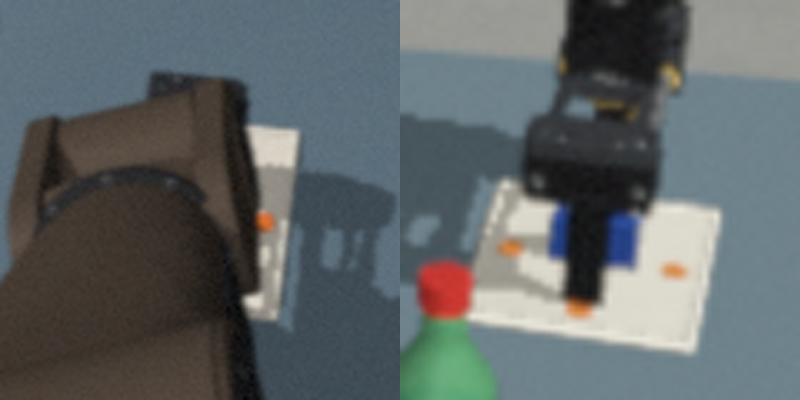

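Both cameras show the jaws across the rib. The finger is 2–4 mm off the rib's middle along its length, which is fine for the grasp. I close and lift a little.

apply_moves --pt "0.5 0 0 0 0" --pt "1 0 0 0 0" --pt "1 0 0 0 0" --pt "1 0 0 0 0" --pt "1 0 0 0 0" --pt "1 0 0 0 0" --pt "1 0 0 0 0" --pt "1 0 0 0 0"

```text
t: 5.1
eef_pos: [518.2, 199.5, 18.6]
tcp_rot: [1.718, 1.571, 1.631]
ft_force: [0.4, 0.2, 0.5]
opening: 0.385
```

apply_moves --pt "1 -3 0 0 0" --pt "1 -10 0 0 0" --pt "1 -15 0 0 0" --pt "1 -20 0 0 0" --pt "1 -20 0 0 0" --pt "1 -20 0 0 0" --pt "1 -20 0 0 0" --pt "1 -12 0 0 0" --pt "1 0 0 0 0" --pt "1 0 0 0 0"

```text
t: 6.1
eef_pos: [518.0, 199.5, 138.4]
tcp_rot: [2.377, 1.571, 2.29]
ft_force: [0.7, 0.9, 0.6]
opening: 0.005
```

```bash
python3 go.py 555 -222 138 2.2
```

```text
t 6.1 tcp [517.99 199.47 138.43] xdir [-1.e-04  1.e-04 -1.e+00] zyaw -4.99 j1,j6 [0.249 0.335] F [0.7 0.9 0.6] M [-0.08  0.06 -0.01] open 0.005
turn about tool x -7.19 shift now [ 4.000e-01 -4.167e+02  7.350e+01] shift after turn [ 4.000e-01 -4.226e+02  2.080e+01]
```

The fingers were slower than I allowed for: the opening was still 0.385 when I lifted, so the grasp missed. I reopen, back off sideways and re-measure the cover.

apply_moves --pt "0 -10 -20 0 0" --pt "0 -10 -40 0 0" --pt "0 0 -40 0 0" --pt "0 0 -40 0 0" --pt "0 0 -30 0 0" --pt "0 0 0 0 0" --pt "0 0 0 0 0"

```text
t: 6.8
eef_pos: [503.2, 29.8, 157.8]
tcp_rot: [3.012, 1.569, 2.923]
ft_force: [-0.9, 0.5, -0.5]
opening: 0.537
```

```bash
python3 meas.py; python3 go.py
```

```text
top cover orange 21 [259. 259.] [572.  194.5]
top cover orange 24 [239.  277.3] [522.9 245.1]
top cover orange 24 [273.7 281.1] [514.4 153.9]
top cover orange 22 [253.8 299.7] [465.2 203.9]
top cover blue 70 [255.5 278.7] [517.1 197.6]
top cover white 2326 [254.4 279. ] [519.1 204.5]
poly [[586.0, 134.0], [442.0, 151.0], [453.0, 270.0], [598.0, 256.0]]
top hous orange 22 [410.  304.3] [ 460.7 -199.9]
top hous orange 25 [433.  304.1] [ 462.2 -258.9]
top hous blue 67 [419.8 235.4] [ 633.  -219.3]
top hous blue 82 [448.8 265.2] [ 557.9 -290.4]
top hous blue 60 [394.4 266.9] [ 551.4 -154. ]
top hous blue 71 [422.9 296.7] [ 477.9 -224.1]
scene cover blue 92 [373.5 241.2] [540.7 197.6]
scene cover white 906 [373.9 246.8] [526.4 200.6]
poly [[461.0, 270.0], [602.0, 256.0], [594.0, 133.0], [436.0, 143.0]]
scene hous blue 46 [247.5 217.3] [ 485.5 -223.7]
scene hous blue 33 [220.1 227.5] [ 566.4 -291.1]
scene hous blue 27 [262.6 230.8] [ 563.9 -152.8]
scene hous blue 60 [235.  242.3] [ 645.9 -217.9]
t 6.9 tcp [503.32  30.81 158.12] xdir [-9.e-04  3.e-04 -1.e+00] zyaw -4.96 j1,j6 [-0.07   0.016] F [ 0.3 -0.1 -0.6] M [-0.15  0.04  0.  ] open 0.622
```

View pics/crop_top.png

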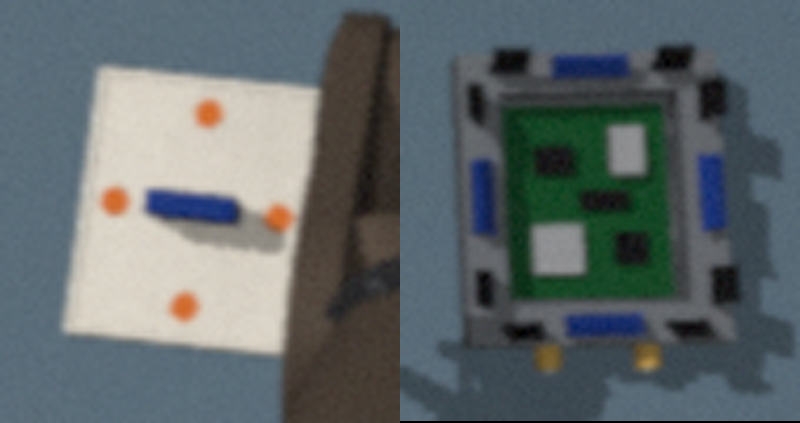

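The cover hasn't moved: the marks read the same. I go back and this time wait for the fingers to close fully.

```bash
python3 go.py 518.5 198 60 -5
```

```text
t 6.9 tcp [503.32  30.81 158.12] xdir [-9.e-04  3.e-04 -1.e+00] zyaw -4.96 j1,j6 [-0.07   0.016] F [ 0.3 -0.1 -0.6] M [-0.15  0.04  0.  ] open 0.622
turn about tool x 0.04 shift now [ 98.1 167.9   0.8] shift after turn [ 98.2 167.9   0.6]
```

apply_moves --pt "0 0 33 0 0" --pt "0 0 34 0 0" --pt "0 0 34 0 0" --pt "0 0 34 0 0" --pt "0 0 33 0.5 0" --pt "0 20 0 0 0" --pt "0 20 0 0 0" --pt "0 20 0 0 0" --pt "0 20 0 0 0" --pt "0 0 0 0 0"

```text
t: 7.9
eef_pos: [517.1, 198.3, 76.3]
tcp_rot: [-2.84, 1.567, -2.925]
ft_force: [0.1, -0.4, 0.4]
opening: 0.997
```

```bash
python3 go.py 518.5 198 18.2 -5
```

```text
t 7.9 tcp [517.06 198.3   76.33] xdir [-4.1e-03 -9.0e-04 -1.0e+00] zyaw -4.9 j1,j6 [0.247 0.332] F [ 0.1 -0.4  0.4] M [-0.09  0.1   0.05] open 0.997
turn about tool x 0.1 shift now [58.1 -0.1  1.7] shift after turn [58.1 -0.1  1.7]
```

apply_moves --pt "0 15 0 0.3 0" --pt "0 15 0 0 0" --pt "0 15 0 0 0" --pt "0 10 0 0 0" --pt "0 4 0 0 0" --pt "1 0 0 0 0" --pt "1 0 0 0 0" --pt "1 0 0 0 0" --pt "1 0 0 0 0" --pt "1 0 0 0 0"

```text
t: 8.9
eef_pos: [519.0, 197.5, 20.0]
tcp_rot: [0.5, 1.57, 0.413]
ft_force: [-0.8, -0.4, 0.3]
opening: 0.635
```

apply_moves --pt "1 0 0 0 0" --pt "1 0 0 0 0" --pt "1 0 0 0 0" --pt "1 0 0 0 0" --pt "1 0 0 0 0" --pt "1 0 0 0 0" --pt "1 0 0 0 0" --pt "1 0 0 0 0"

```text
t: 9.7
eef_pos: [518.8, 197.5, 19.6]
tcp_rot: [1.859, 1.571, 1.772]
ft_force: [0.8, 0.3, -0.6]
opening: 0.146
```

Gripped: 0.146 × 95 ≈ 14 mm, which is the rib thickness. I lift.

apply_moves --pt "1 0 0 0 0" --pt "1 -4 0 0 0" --pt "1 -10 0 0 0" --pt "1 -15 0 0 0" --pt "1 -20 0 0 0" --pt "1 -20 0 0 0" --pt "1 -20 0 0 0" --pt "1 -20 0 0 0" --pt "1 -10 0 0 0" --pt "1 0 0 0 0"

```text
t: 10.7
eef_pos: [519.3, 197.6, 140.1]
tcp_rot: [0.358, 1.568, 0.271]
ft_force: [-0.9, 0.1, -2.1]
opening: 0.146
```

```bash
python3 go.py 555 -222 138 2.2
```

```text
t 10.7 tcp [519.25 197.58 140.14] xdir [ 2.6e-03  7.0e-04 -1.0e+00] zyaw -4.99 j1,j6 [0.245 0.332] F [-0.9  0.1 -2.1] M [-0.14  0.08 -0.02] open 0.146
turn about tool x -7.19 shift now [   1.9 -414.9   72.1] shift after turn [   1.8 -420.6   19.6]
```

apply_moves --pt "1 0 0 0 -3.6" --pt "1 0 0 0 -3.6" --pt "1 0 -10 0 0" --pt "1 0 -20 1 0" --pt "1 0 -30 2 0" --pt "1 0 -35 2 0" --pt "1 0 -35 2 0" --pt "1 0 -35 2 0" --pt "1 0 -35 2 0" --pt "1 0 -35 2 0"

```text
t: 11.7
eef_pos: [540.4, -38.9, 138.0]
tcp_rot: [2.899, 1.57, 2.935]
ft_force: [0.3, -0.9, -1.7]
opening: 0.146
```

apply_moves --pt "1 0 -35 2 0" --pt "1 0 -35 2 0" --pt "1 0 -35 1 0" --pt "1 0 -35 1 0" --pt "1 0 -25 1 0" --pt "1 0 -15 0 0" --pt "1 0 -8 0 0" --pt "1 0 0 0 0" --pt "1 0 0 0 0" --pt "1 0 0 0 0"

```text
t: 12.7
eef_pos: [555.2, -223.4, 138.6]
tcp_rot: [1.995, 1.57, 2.035]
ft_force: [-0.1, 1.0, -2.0]
opening: 0.147
```

```bash
python3 go.py 555.5 -224.2 90 2.2;python3 - <<'E'
from h import *
P=[]
for n,b in(('top',(360,205,480,325)),('scene',(190,170,290,270))):
    c=cam(n); im=c['pixels'][b[1]:b[3],b[0]:b[2],::-1]; P.append(cv2.resize(im,(400,400),interpolation=cv2.INTER_CUBIC))
cv2.imwrite('pics/a3.png',np.hstack(P))
E
```

```text
t 12.7 tcp [ 555.15 -223.39  138.63] xdir [-2.e-04  3.e-04 -1.e+00] zyaw 2.27 j1,j6 [-0.493 -0.533] F [-0.1  1.  -2. ] M [-0.13  0.04 -0.05] open 0.147
turn about tool x 0.07 shift now [48.6 -0.8  0.3] shift after turn [48.6 -0.8  0.3]
```

View pics/a3.png

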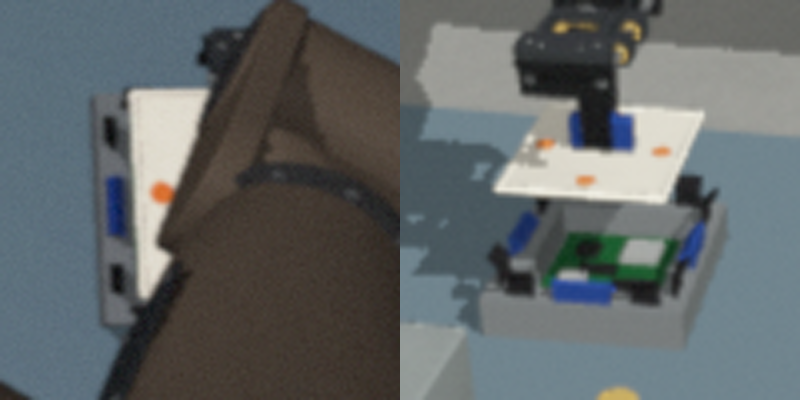

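The cover is held level above the housing, with the marks at scene crop (544,144), (662,152) and (585,181). I lower it to just above the guides and compare cover and housing there in the same images.

apply_moves --pt "1 10 0 0 0" --pt "1 15 0 0 0" --pt "1 15 0 0 0" --pt "1 8 0 0 0" --pt "1 3 0 0 0" --pt "1 0 0 0 0" --pt "1 0 0 0 0"

```text
t: 13.5
eef_pos: [555.4, -224.5, 88.0]
tcp_rot: [-0.376, 1.57, -0.337]
ft_force: [-0.5, -0.0, -1.0]
opening: 0.149
```

```bash
python3 go.py 555.5 -224.2 86 2.2;cat > chk.py <<'E'
from h import *
import sys
z0=float(sys.argv[1]); P=[]
for n,b in(('top',(360,205,480,325)),('scene',(190,170,290,270))):
    acc=[]
    for i in range(4): c=cam(n); acc.append(c['pixels'].astype(float))
    pix=np.mean(acc,0).astype(np.uint8); im=pix[b[1]:b[3],b[0]:b[2],::-1]; P.append(cv2.resize(im,(400,400),interpolation=cv2.INTER_CUBIC))
    s=cv2.cvtColor(pix,cv2.COLOR_RGB2HSV)[b[1]:b[3],b[0]:b[2]].astype(int); H,S,V=s[...,0],s[...,1],s[...,2]
    for q,m in(('orange',(H>5)&(H<22)&(S>100)),('blue',(H>105)&(H<128)&(S>150))):
        N,L,st,ce=cv2.connectedComponentsWithStats(m.astype(np.uint8))
        for i in range(1,N):
            if st[i,4]>4: uv=ce[i]+b[:2]; print(n,q,st[i,4],uv.round(1),back(c,uv,z0+5 if q=='orange' else 50)[:2].round(1))
cv2.imwrite('pics/'+sys.argv[2],np.hstack(P))
E
python3 chk.py 67 a4.png
```

```text
t 13.5 tcp [ 555.4  -224.54   88.05] xdir [ 7.e-04 -2.e-04 -1.e+00] zyaw 2.22 j1,j6 [-0.494 -0.533] F [-0.5 -0.  -1. ] M [-0.05  0.03 -0.07] open 0.149
turn about tool x 0.02 shift now [2.  0.3 0.1] shift after turn [2.  0.3 0.1]
top orange 34 [405.5 265.1] [ 553.5 -178.3]
top blue 48 [394.  266.5] [ 552.3 -153. ]
scene orange 10 [230.5 192.1] [ 353. -321.]
scene orange 7 [226.7 219.6] [ 550.8 -272.3]
scene orange 5 [255.2 221.6] [ 548.  -179.9]
scene orange 6 [236.5 229.3] [ 605.7 -223.8]
scene blue 16 [234.7 216.3] [ 486.2 -267.2]
scene blue 36 [245.  216.7] [ 482.8 -233. ]
scene blue 27 [262.6 230.6] [ 562.8 -153.2]
scene blue 64 [235.  242.2] [ 645.2 -218.4]
```

View pics/a4.png

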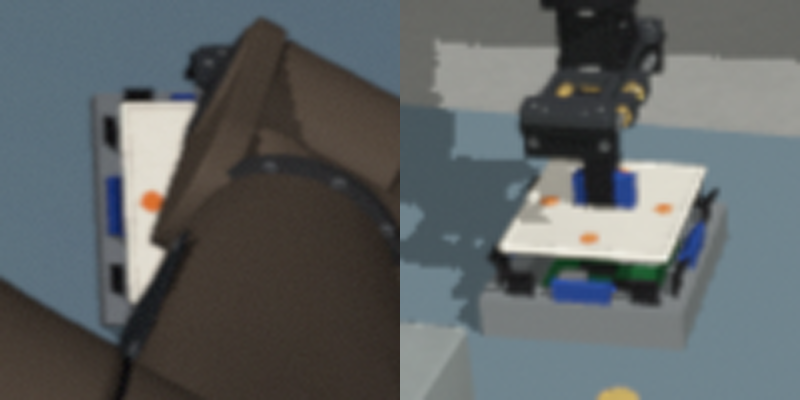

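Comparing the two:
- **Cover:** centre ≈ (555.3, -224.3) in top, y ≈ -226 in scene.
- **Housing:** centre ≈ (555.2, -222.3).

So I shift about 2.7 mm in +y, then lower into the guides in small steps while watching force.

apply_moves --pt "1 0 2.7 0 0" --pt "1 3 0 0 0" --pt "1 3 0 0 0" --pt "1 3 0 0 0" --pt "1 2 0 0 0" --pt "1 0 0 0 0" --pt "1 0 0 0 0"

```text
t: 14.6
eef_pos: [555.0, -221.8, 76.5]
tcp_rot: [2.119, 1.571, 2.158]
ft_force: [-0.1, 0.6, -1.4]
opening: 0.143
```

```bash
python3 go.py
```

```text
t 14.6 tcp [ 555.04 -221.81   76.51] xdir [-1.e-04  2.e-04 -1.e+00] zyaw 2.21 j1,j6 [-0.491 -0.529] F [-0.1  0.6 -1.4] M [-0.07  0.08 -0.01] open 0.143
```

apply_moves --pt "1 2 0 0 0" --pt "1 2 0 0 0" --pt "1 1.5 0 0 0" --pt "1 0 0 0 0" --pt "1 0 0 0 0"

```text
t: 15.1
eef_pos: [555.3, -222.2, 71.3]
tcp_rot: [-0.621, 1.57, -0.582]
ft_force: [0.3, -3.8, 1.1]
opening: 0.145
```

apply_moves --pt "1 1.5 0 0 0" --pt "1 1.5 0 0 0" --pt "1 1 0 0 0" --pt "1 0 0 0 0" --pt "1 0 0 0 0"

```text
t: 15.6
eef_pos: [555.4, -222.6, 67.6]
tcp_rot: [-0.772, 1.569, -0.734]
ft_force: [1.0, -6.1, 4.5]
opening: 0.143
```

```bash
python3 go.py; python3 chk.py 48 a5.png
```

```text
t 15.6 tcp [ 555.43 -222.56   67.64] xdir [ 0.0014 -0.0012 -1.    ] zyaw 2.21 j1,j6 [-0.491 -0.529] F [ 1.  -6.1  4.5] M [-0.97  0.1  -0.01] open 0.143
top orange 34 [403.6 265.9] [ 553.9 -176.7]
top blue 16 [393.  266.5] [ 552.3 -150.5]
scene orange 10 [232.1 198.2] [ 362.3 -313.8]
scene orange 8 [246.8 203.8] [ 395.3 -251. ]
scene orange 7 [228.3 225.6] [ 555.2 -267.3]
scene orange 5 [256.2 226.6] [ 546.3 -178. ]
scene orange 7 [237.7 234.6] [ 604.8 -221.6]
scene blue 16 [235.7 222.3] [ 525.3 -252.1]
scene blue 35 [246.  222.2] [ 518.7 -219.5]
scene blue 13 [219.7 226.8] [ 562.4 -293.6]
scene blue 16 [263.4 230.4] [ 560.8 -151.1]
scene blue 57 [235.4 242.4] [ 646.2 -216.7]
```

View pics/a5.png

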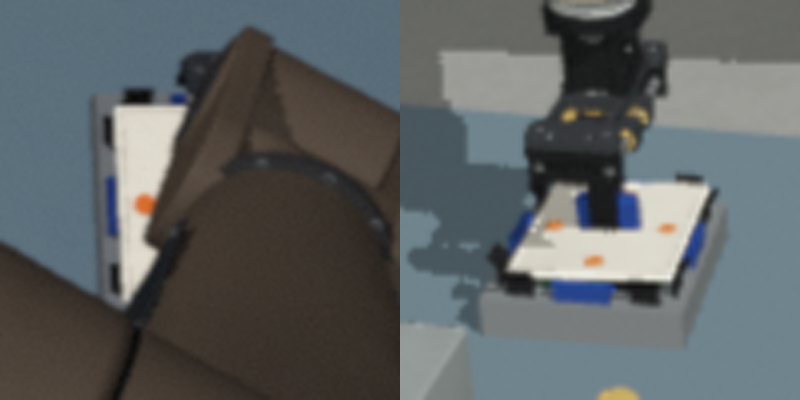

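The cover is entering the guides. The side force of -6 N in y says it touches the +y guides, so I ease back about 2 mm in -y.

apply_moves --pt "1 0 -1 0 0" --pt "1 0 -1 0 0" --pt "1 0 0 0 0" --pt "1 0 0 0 0"

```text
t: 16.4
eef_pos: [554.9, -223.5, 66.8]
tcp_rot: [2.468, 1.57, 2.507]
ft_force: [0.2, -1.0, -0.9]
opening: 0.145
```

```bash
python3 go.py
```

```text
t 16.4 tcp [ 554.92 -223.53   66.81] xdir [-6.e-04  5.e-04 -1.e+00] zyaw 2.22 j1,j6 [-0.493 -0.532] F [ 0.2 -1.  -0.9] M [-0.29  0.04 -0.05] open 0.145
```

apply_moves --pt "1 1 -0.2 0 0" --pt "1 1 0 0 0" --pt "1 1 0 0 0" --pt "1 0 0 0 0" --pt "1 0 0 0 0"

```text
t: 16.9
eef_pos: [555.7, -224.0, 64.4]
tcp_rot: [-0.33, 1.569, -0.291]
ft_force: [2.8, 1.1, 3.8]
opening: 0.143
```

```bash
python3 go.py
```

```text
t 16.9 tcp [ 555.69 -224.     64.44] xdir [ 1.3e-03 -4.0e-04 -1.0e+00] zyaw 2.22 j1,j6 [-0.494 -0.533] F [2.8 1.1 3.8] M [-0.17 -0.46 -0.04] open 0.143
```

The cover rests on the catches at TCP z 64.4, about 6 N of contact with little side force. I now press straight down in the middle through the grip, which keeps it level.

apply_moves --pt "1 1 0 0 0" --pt "1 1 0 0 0" --pt "1 1 0 0 0" --pt "1 0 0 0 0"

```text
t: 17.3
eef_pos: [555.4, -224.1, 61.5]
tcp_rot: [-0.338, 1.57, -0.3]
ft_force: [2.0, -0.2, 5.7]
opening: 0.146
```

apply_moves --pt "1 1 0 0 0" --pt "1 1 0 0 0" --pt "1 1 0 0 0" --pt "1 0 0 0 0"

```text
t: 17.7
eef_pos: [555.4, -224.4, 58.3]
tcp_rot: [-0.606, 1.57, -0.567]
ft_force: [2.0, -2.8, 4.6]
opening: 0.143
```

```bash
python3 go.py
```

```text
t 17.7 tcp [ 555.36 -224.37   58.29] xdir [ 8.e-04 -5.e-04 -1.e+00] zyaw 2.2 j1,j6 [-0.494 -0.533] F [ 2.  -2.8  4.6] M [-0.34 -0.31 -0.02] open 0.143
```

apply_moves --pt "1 1 0 0 0" --pt "1 1 0 0 0" --pt "1 1 0 0 0" --pt "1 0 0 0 0"

```text
t: 18.1
eef_pos: [555.1, -224.0, 54.8]
tcp_rot: [-1.331, 1.571, -1.292]
ft_force: [3.0, -2.5, -4.8]
opening: 0.146
```

apply_moves --pt "1 1 0 0 0" --pt "1 1 0 0 0" --pt "1 1 0 0 0" --pt "1 0 0 0 0"

```text
t: 18.5
eef_pos: [555.0, -223.8, 53.2]
tcp_rot: [1.33, 1.571, 1.369]
ft_force: [-2.3, 1.3, 12.9]
opening: 0.145
```

```bash
python3 go.py; python3 chk.py 34 a6.png
```

```text
t 18.5 tcp [ 554.99 -223.78   53.22] xdir [ 0.e+00  1.e-04 -1.e+00] zyaw 2.22 j1,j6 [-0.494 -0.533] F [-2.3  1.3 12.9] M [-0.25  0.54 -0.06] open 0.145
top orange 31 [403.7 266.8] [ 553.3 -179.2]
top blue 8 [412.8 234.6] [ 634.8 -201.4]
top blue 50 [393.9 266.2] [ 553.  -152.9]
scene orange 8 [232.2 202.2] [ 366.4 -313.1]
scene orange 8 [249.4 201.9] [ 352.6 -254.1]
scene orange 8 [227.6 228.8] [ 552.  -271.6]
scene orange 7 [237.7 238.6] [ 605.8 -222.3]
scene blue 19 [249.2 216.6] [ 479.6 -219.5]
scene blue 13 [235.5 225.8] [ 547.4 -245.9]
scene blue 29 [245.8 226.2] [ 544.5 -213. ]
scene blue 26 [219.7 227.7] [ 568.4 -291.7]
scene blue 20 [262.7 231. ] [ 565.3 -152.2]
scene blue 47 [234.6 242.7] [ 648.1 -218.8]
```

View pics/a6.png

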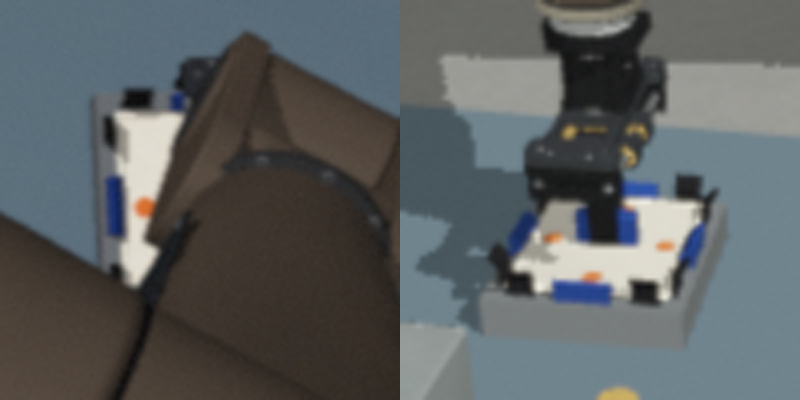

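The cover has dropped below the catches: the force went to -4.8 N (snap), then +12.9 N against a hard stop at TCP z 53.2, matching the home height of 53.6. I press a bit more to confirm the hard seat.

apply_moves --pt "1 1 0 0 0" --pt "1 1 0 0 0" --pt "1 0 0 0 0"

```text
t: 19.2
eef_pos: [555.0, -223.9, 52.9]
tcp_rot: [-0.504, 1.57, -0.466]
ft_force: [-7.9, 2.6, 33.2]
opening: 0.141
```

```bash
python3 go.py
```

```text
t 19.2 tcp [ 555.   -223.86   52.93] xdir [ 8.e-04 -4.e-04 -1.e+00] zyaw 2.22 j1,j6 [-0.494 -0.533] F [-7.9  2.6 33.2] M [ 0.41  1.68 -0.07] open 0.141
```

A hard seat: 33 N for 0.3 mm. I relieve the load, open partly and rise clear.

apply_moves --pt "1 -1.5 0 0 0" --pt "1 -1 0 0 0" --pt "0.6 0 0 0 0" --pt "0.6 0 0 0 0" --pt "0.6 0 0 0 0" --pt "0.6 0 0 0 0" --pt "0.6 0 0 0 0" --pt "0.6 0 0 0 0"

```text
t: 20.0
eef_pos: [555.1, -223.9, 52.5]
tcp_rot: [2.22, 1.571, 2.258]
ft_force: [0.1, -0.3, -0.3]
opening: 0.398
```

apply_moves --pt "0.6 -3 0 0 0" --pt "0.6 -8 0 0 0" --pt "0.6 -15 0 0 0" --pt "0.6 -20 0 0 0" --pt "0.6 -20 0 0 0" --pt "0.6 -20 0 0 0" --pt "0.6 -20 0 0 0" --pt "0.6 -5 30 0 0" --pt "0.6 0 40 0 0" --pt "0.6 0 40 0 0"

```text
t: 21.0
eef_pos: [550.7, -113.2, 164.6]
tcp_rot: [-0.262, 1.569, -0.224]
ft_force: [0.1, 0.1, -0.0]
opening: 0.404
```

apply_moves --pt "0.6 0 40 0 0" --pt "0.6 0 40 0 0" --pt "0.6 0 30 0 0" --pt "0.6 0 0 0 0" --pt "0.6 0 0 0 0"

```text
t: 21.5
eef_pos: [546.8, -3.8, 164.2]
tcp_rot: [-0.258, 1.57, -0.218]
ft_force: [-0.0, 0.0, -0.9]
opening: 0.399
```

```bash
python3 go.py; sed -i 's/(400,400)/(400,400)/' chk.py; python3 chk.py 34 a7.png
```

```text
t 21.5 tcp [546.76  -3.84 164.22] xdir [ 8.e-04 -2.e-04 -1.e+00] zyaw 2.3 j1,j6 [-0.128 -0.168] F [-0.   0.  -0.9] M [-0.14  0.05 -0.03] open 0.399
top orange 28 [419.8 245.5] [ 608.8 -220.9]
top orange 26 [402.8 266.8] [ 553.3 -177. ]
top orange 28 [439.1 266. ] [ 556.8 -268.8]
top orange 25 [422.  287.6] [ 501.3 -224.6]
top orange 29 [409.8 304.2] [ 459.3 -193.1]
top orange 29 [433.4 304.1] [ 460.6 -252.2]
top blue 54 [420.3 234.9] [ 634.4 -220.5]
top blue 72 [449.1 265. ] [ 558.4 -291.4]
top blue 47 [394.  266.3] [ 552.7 -153.1]
top blue 77 [421.9 265.6] [ 555.8 -223.2]
top blue 57 [423.4 297.2] [ 476.5 -225.2]
scene orange 5 [227.8 228.8] [ 552.2 -271. ]
scene orange 7 [237.7 238.6] [ 605.8 -222.3]
scene blue 38 [247.  216.5] [ 480.3 -226.7]
scene blue 29 [219.9 227.3] [ 565.9 -291.9]
scene blue 96 [241.4 226. ] [ 545.8 -227.1]
scene blue 24 [263.  230.6] [ 562.2 -151.8]
scene blue 47 [234.7 242.7] [ 648.5 -218.4]
```

View pics/a7.png

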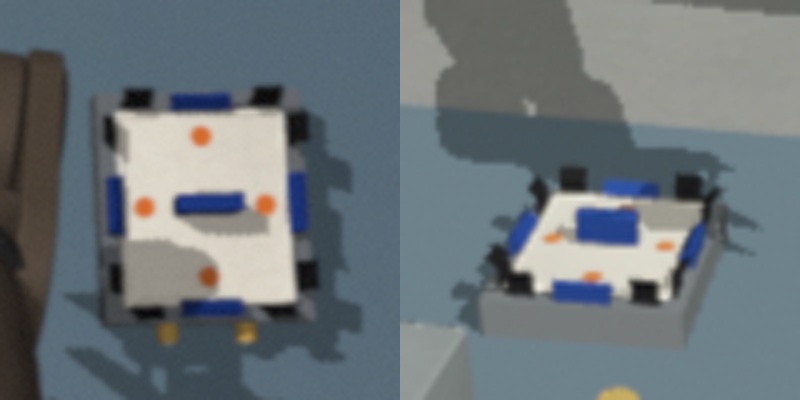

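The top view shows the cover centred, marks at (200,136), (144,207), (265,205) and (208,277), inside all four catches. To confirm each edge is home, I touch each mark gently with the closed fingers; a home plate should be felt at TCP z ≈ 50.

apply_moves --pt "1 0 -30 0 0" --pt "1 0 -40 0 0" --pt "1 0 -40 -0.4 0" --pt "1 0 -40 0 0" --pt "1 20 -22 0 0" --pt "1 30 0 0 0" --pt "1 30 0 0 0" --pt "1 20 0 0 0" --pt "1 5 0 0 0" --pt "1 0 0 0 0"

```text
t: 22.9
eef_pos: [552.7, -176.1, 58.3]
tcp_rot: [2.608, 1.57, 2.647]
ft_force: [0.3, 0.0, -0.0]
opening: 0.006
```

apply_moves --pt "1 4 0 0 0" --pt "1 3 0 0 0" --pt "1 1 0 0 0" --pt "1 1 0 0 0" --pt "1 0 0 0 0"

```text
t: 23.4
eef_pos: [553.1, -176.0, 50.3]
tcp_rot: [-0.341, 1.57, -0.302]
ft_force: [-1.6, 0.4, 5.2]
opening: 0.005
```

```bash
python3 go.py 556.8 -268 60 2.2
```

```text
t 23.4 tcp [ 553.08 -176.04   50.31] xdir [ 8.e-04 -2.e-04 -1.e+00] zyaw 2.22 j1,j6 [-0.422 -0.461] F [-1.6  0.4  5.2] M [-0.02  0.29 -0.05] open 0.005
turn about tool x 0.02 shift now [ -9.7 -92.    0.2] shift after turn [ -9.7 -92.    0.2]
```

The +y side touches at 50.3 mm, so it is home. Next is -y.

apply_moves --pt "1 -20 0 0 0" --pt "1 -22 0 0 0" --pt "1 0 -30 0 0" --pt "1 0 -32 0 0" --pt "1 0 -30 0 0" --pt "1 0 0 0 0" --pt "1 20 0 0 0" --pt "1 13 0 0 0" --pt "1 0 0 0 0"

```text
t: 24.3
eef_pos: [555.6, -266.8, 56.9]
tcp_rot: [2.51, 1.567, 2.549]
ft_force: [-0.2, 0.8, -0.1]
opening: 0.009
```

apply_moves --pt "1 4 0 0 0" --pt "1 3 0 0 0" --pt "1 1 0 0 0" --pt "1 1 0 0 0" --pt "1 0 0 0 0"

```text
t: 24.8
eef_pos: [556.6, -267.9, 50.3]
tcp_rot: [-0.285, 1.57, -0.246]
ft_force: [-0.1, 1.7, 5.1]
opening: 0.005
```

```bash
python3 go.py 609 -220 92 2.2
```

```text
t 24.8 tcp [ 556.59 -267.88   50.31] xdir [ 6.e-04 -1.e-04 -1.e+00] zyaw 2.22 j1,j6 [-0.556 -0.594] F [-0.1  1.7  5.1] M [0.19 0.28 0.03] open 0.005
turn about tool x 0.02 shift now [-41.7  45.8  54.2] shift after turn [-41.7  45.8  54.2]
```

The -y side is also at 50.3. Next is +x.

apply_moves --pt "1 -20 0 0 0" --pt "1 -22 0 0 0" --pt "1 0 23 27 0" --pt "1 0 23 27 0" --pt "1 0 0 0 0" --pt "1 20 0 0 0" --pt "1 13 0 0 0" --pt "1 0 0 0 0"

```text
t: 25.6
eef_pos: [607.4, -219.9, 56.8]
tcp_rot: [2.642, 1.567, 2.68]
ft_force: [0.3, -0.2, -0.5]
opening: 0.005
```

apply_moves --pt "1 4 0 0 0" --pt "1 3 0 0 0" --pt "1 1 0 0 0" --pt "1 1 0 0 0" --pt "1 0 0 0 0"

```text
t: 26.1
eef_pos: [608.7, -220.1, 50.3]
tcp_rot: [-0.604, 1.57, -0.566]
ft_force: [-2.7, -1.1, 4.7]
opening: 0.005
```

```bash
python3 go.py 501 -224.1 92 2.2
```

```text
t 26.1 tcp [ 608.67 -220.09   50.32] xdir [ 5.e-04 -3.e-04 -1.e+00] zyaw 2.22 j1,j6 [-0.449 -0.488] F [-2.7 -1.1  4.7] M [-0.09  0.38 -0.03] open 0.005
turn about tool x 0.02 shift now [-4.170e+01  1.000e-01 -1.077e+02] shift after turn [-4.170e+01  1.000e-01 -1.077e+02]
```

The +x side is home too. Last is -x.

apply_moves --pt "1 -20 0 0 0" --pt "1 -22 0 0 0" --pt "1 0 0 -35 0" --pt "1 0 0 -38 0" --pt "1 0 0 -35 0" --pt "1 0 0 0 0" --pt "1 20 0 0 0" --pt "1 13 0 0 0" --pt "1 0 0 0 0"

```text
t: 27.0
eef_pos: [500.5, -223.7, 57.1]
tcp_rot: [2.514, 1.568, 2.553]
ft_force: [0.6, -0.1, 0.7]
opening: 0.006
```

apply_moves --pt "1 4 0 0 0" --pt "1 3 0 0 0" --pt "1 1 0 0 0" --pt "1 1 0 0 0" --pt "1 0 0 0 0"

```text
t: 27.5
eef_pos: [500.9, -224.0, 50.3]
tcp_rot: [-0.367, 1.57, -0.328]
ft_force: [-1.1, 1.2, 5.7]
opening: 0.003
```

```bash
python3 go.py
```

```text
t 27.5 tcp [ 500.86 -224.04   50.26] xdir [ 6.e-04 -2.e-04 -1.e+00] zyaw 2.22 j1,j6 [-0.541 -0.58 ] F [-1.1  1.2  5.7] M [0.15 0.27 0.01] open 0.003
```

All four marks give the same 50.3 mm at about 5 N. I retreat and take a last look.

apply_moves --pt "1 -10 0 0 0" --pt "1 -20 0 0 0" --pt "0.6 -30 0 0 0" --pt "0.6 -30 0 0 0" --pt "0.6 -30 0 0 0" --pt "0.6 -10 35 0 0" --pt "0.6 0 40 0 0" --pt "0.6 0 40 0 0" --pt "0.6 0 40 0 0" --pt "0.6 0 25 0 0"

```text
t: 28.5
eef_pos: [493.3, -42.0, 180.5]
tcp_rot: [0.082, 1.57, 0.122]
ft_force: [0.8, -1.3, 0.4]
opening: 0.4
```

apply_moves --pt "0.6 0 10 0 0" --pt "0.6 0 0 0 0" --pt "0.6 0 0 0 0" --pt "0.6 0 0 0 0"

```text
t: 28.9
eef_pos: [493.5, -35.3, 179.7]
tcp_rot: [-0.294, 1.571, -0.256]
ft_force: [-0.7, -0.4, -0.6]
opening: 0.396
```

```bash
python3 go.py; python3 chk.py 34 a8.png | grep top; python3 -c "
from h import *
cam('top','end.png')"
```

```text
t 28.9 tcp [493.53 -35.27 179.66] xdir [ 2.e-04 -0.e+00 -1.e+00] zyaw 2.15 j1,j6 [-0.205 -0.242] F [-0.7 -0.4 -0.6] M [-0.1   0.02  0.  ] open 0.396
top orange 28 [419.8 245.5] [ 608.8 -220.9]
top orange 33 [402.2 266.7] [ 553.5 -175.4]
top orange 28 [439.1 266. ] [ 556.8 -268.8]
top orange 27 [422.3 287.6] [ 501.3 -225.2]
top orange 28 [409.6 304.2] [ 459.3 -192.7]
top orange 29 [433.4 304.1] [ 460.6 -252.2]
top blue 55 [420.  234.9] [ 634.4 -219.9]
top blue 72 [449.1 265. ] [ 558.4 -291.4]
top blue 78 [421.8 265.6] [ 555.7 -223. ]
top blue 55 [423.  297.1] [ 476.8 -224.3]
```

View pics/end.png

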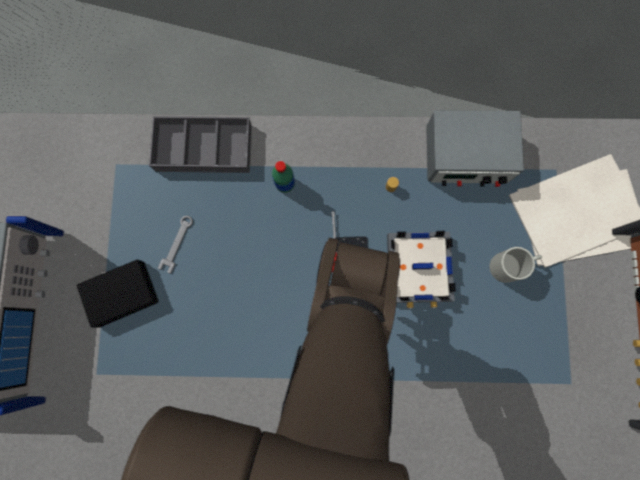

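The cover sits in the housing at about (422,267). The visible bystanders are where they started, and the arm hides the attenuator and most of the screwdriver. I hand in.

```bash
python3 -c "
from h import *
print(env.job_done())"
```

```text
the job is handed in; nothing more can be done
None
```

The white cover is pressed home in the housing, with all four edges under their catches. I let go and handed the job in at about 29 s, with the gripper clear. `job_done()` gave no verdict.

**What I did:**
- **Grasp:** The first try missed because I lifted before the slow fingers had closed. The cover had not moved, so I went back and gripped the rib on the second try.
- **Placing:** I carried the cover over and lowered it between the guides. A sideways force of about 6 N showed it touching the +y guides, so I eased it back 2 mm.
- **Pressing:** I pressed straight down through the grip. The cover snapped in and then met a hard stop at 33 N, within 1 mm of the expected home height.

**Last checks:**
- **Flush:** A light touch of about 5 N on each of the four press marks met the plate at the same height, TCP z 50.3 mm. The home height is 50, and a raised edge would have read several mm higher.
- **Position:** The final top picture shows the cover centred between the guides. The cover's mark positions were essentially unchanged from before the touch checks.
- **Bystanders:** Those in view were where they started. The arm hid the attenuator and most of the screwdriver in that picture, so I could not check them by eye. The arm passed well above both, and no unexpected force showed in the readings.

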